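# Set two polariser rings to their clips

### The job

On both ring mounts, push the ring's lever round by its upright black tab until the nib at the end of the lever points at the tip of the arrow-shaped clip on the scale. Push the tab from one side with a fingertip or the outside of the fingers, never grip it; leave the clips where they are and do not disturb the loose things around. Either mount may be done first.

Things in the scene. Friction and masses are not known exactly. Their poses are not given: they have to be found in the camera images.
- polariser: The polariser mount, one of two identical fixed rotating-ring mounts: a dark plate 154 x 150 x 10 mm screwed to the bench. Origin on the ring's vertical turning axis, at the bench surface; z up; the plate reaches from x = -99 to +55 mm and y = -75 to +75 mm. Its -x side, with a fan of engraved scale lines every 10 degrees, faces the robot. On it turns an aluminium ring of 84 mm diameter, top 21 mm above the bench, with a round glass.
- polariser_lever (a joint): Angle of the polariser's ring and lever, rad, stops at -1.2 and 1.2; 0 = lever along the plate's -x (towards the robot), growing counter-clockwise seen from above, so that at angle q the lever points along (-cos q, -sin q) in the mount's frame. Stays where it is left: dry friction only, about 1.3 N at the tab, no spring. It starts on the negative side.
- polariser_tab (a point): Centre of the black upright tab that stands on the lever 48 mm from the turning axis: 18 mm long radially, 10 mm thick along the arc, from 20 to 62 mm above the bench. It is made of two 5 mm halves, one facing each way along the arc. This is what is pushed, sideways on its flat face. The frame turns with the lever (-x points outward).
- polariser_nib (a point): Point of the pointed nib at the outer end of the lever, 62 mm from the turning axis, 18 mm above the bench; the lever arm (9 mm wide) is 15 to 21 mm above the bench.
- polariser_clip_tip (a point): Tip of the arrow-shaped metal clip on the outer rim of the scale; it points inward at the scale mark that is to be set. The tip is 69.5 mm from the turning axis, 14 mm above the bench; the clip reaches out to 93 mm from the axis, is 20 mm wide and its screw's top is 20 mm above the bench. The frame's -x points outward from the turning axis. When set, the nib stands about 7.5 mm inside this tip on the same radius. The clip is stiff (30 N) and must stay put.
- analyser: The analyser mount, one of two identical fixed rotating-ring mounts: a dark plate 154 x 150 x 10 mm screwed to the bench. Origin on the ring's vertical turning axis, at the bench surface; z up; the plate reaches from x = -99 to +55 mm and y = -75 to +75 mm. Its -x side, with a fan of engraved scale lines every 10 degrees, faces the robot. On it turns an aluminium ring of 84 mm diameter, top 21 mm above the bench, with a round glass.
- analyser_lever (a joint): Angle of the analyser's ring and lever, rad, stops at -1.2 and 1.2; 0 = lever along the plate's -x (towards the robot), growing counter-clockwise seen from above, so that at angle q the lever points along (-cos q, -sin q) in the mount's frame. Stays where it is left: dry friction only, about 1.3 N at the tab, no spring. It starts on the positive side.
- analyser_tab (a point): Centre of the black upright tab that stands on the lever 48 mm from the turning axis: 18 mm long radially, 10 mm thick along the arc, from 20 to 62 mm above the bench. It is made of two 5 mm halves, one facing each way along the arc. This is what is pushed, sideways on its flat face. The frame turns with the lever (-x points outward).
- analyser_nib (a point): Point of the pointed nib at the outer end of the lever, 62 mm from the turning axis, 18 mm above the bench; the lever arm (9 mm wide) is 15 to 21 mm above the bench.
- analyser_clip_tip (a point): Tip of the arrow-shaped metal clip on the outer rim of the scale; it points inward at the scale mark that is to be set. The tip is 69.5 mm from the turning axis, 14 mm above the bench; the clip reaches out to 93 mm from the axis, is 20 mm wide and its screw's top is 20 mm above the bench. The frame's -x points outward from the turning axis. When set, the nib stands about 7.5 mm inside this tip on the same radius. The clip is stiff (30 N) and must stay put.
- vial: Bystander, loose: small glass vial with white cap, 27 mm across, 57 mm high, origin at the centre of its underside.
- cup: Bystander, loose: small white cup, 24 mm across, 28 mm high, origin at the centre of its underside.
- bulb: Bystander, loose: red rubber pipette bulb lying, 81 x 41 x 41 mm, origin under its centre.
- tape: Bystander, loose: roll of tape lying flat, 104 mm across, 25 mm high, origin under its centre.

How it is judged:
By the outcome, as a careful person would: the job done as asked, in the order asked, and still so for the second after the job is handed in, with the robot touching nothing.
It also fails if it takes over 54 s, if anything falls off the work surface, if the arm or the gripper's body presses on something with over 40 N, if the wrist force passes 120 N, or if a joint passes its speed limit or range.

### The arm

A 6-joint arm with a two-finger parallel gripper is mounted at the origin on a cart in front of the work surface, level with it; the furniture and walls round the work are solid. World frame = base frame: x ahead of the robot, y to its left, z up, the work surface at z = 0. Lengths are in m, angles in rad, forces in N, time in s.
With the tool pointing down it reaches from about 0.25 to 0.775 m from the base axis. Payload 4 kg.
Tool frame: the origin (TCP) lies at the very end of the fingers, on their centre line; the grasp point (between the pads) lies 19 mm behind it; z points along the fingers, y is the line along which they close (so a half turn about z gives the same grasp; the last joint's range is limited). The gripper opens to 94 mm and grips with 3 to 60 N. Pads are 16 mm wide; open, the fingers measure 119 mm over their backs; the gripper's body (75 mm by 177 mm) begins 78 mm behind the grasp point.
Start: joints at [1.106, 0.087, 1.371, -0, 1.684, -0.103], TCP at [0.195, 0.514, 0.206] pointing down, gripper open.
Joint ranges: [-3.1, 3.1], [-0.76, 2.03], [0.27, 2.55], [-1.08, 4.22], [0.17, 2.65], [-2.57, 2.57]. Speed limits (rad/s): [2.79, 2.79, 3.14, 3.14, 3.14, 3.14].

### API

Orientations are given as [roll, pitch, yaw] about the fixed x, y, z axes, in that order (R = Rz(yaw) Ry(pitch) Rx(roll)).
In Python, from bench import robot, vision gives the robot as it stands.
- The arm moves only by the shell command python3 -m crank 'ROWS'. ROWS is JSON, a list of rows, each a list of 3 entries, a list of its own where there are three numbers: the closure, from 0 (fully open) to 1 (shut), then the shift along the tool's x, y, z in m, then the turn, a rotation vector about the tool's x, y, z in degrees. A call has 1 to 8 rows; each row shifts and turns the commanded pose from where the row before left it, along the tool's axes as they then stand; what a row does not reach is not made up. A row lasts 1/10 s, in which the tool goes at most 50 mm and 8.59 degrees, less where a joint would pass 70% of its speed; a pose out of reach is approached as far as the arm can. A call with a gripper value outside its range is refused whole. The fingers move at their own pace and stop on an object; the grip force is fixed at half the most. Time passes only in rows, so rows that do not move let the fingers close. It gives the time, the measured TCP pose, the force, the opening and the grip force at its end, in the units of the state.
- robot.get_obs(): the state, without advancing time (a new reading comes with each control period).
- vision.snapshot(name): name is "scene" or "top"; returns a dict with "color" (420x560x3 uint8, red, green, blue), "z_map" (420x560 float32, m along the optical axis (not along the pixel's ray), 0 where there is no reading), "fx", "fy", "cx", "cy" (pixels), "R" (3x3) and "t" (3): a world point X has camera coordinates R X + t. Camera axes: x right, y down, z forward; pixel columns grow to the right and rows downward; lengths in m; the calibration is good to about 2 mm. A picture is of the moment at which its call begins.
- robot.close_job(): hands the job in; it is judged then, once.
The state is a dict: "time": time; "joint_positions": joint angles; "qvel": joint speeds; "joint_torque": joint torques, N m; "tool_pos": TCP position; "ee_rot": TCP orientation; "wrist_force": force on the tool from outside, world axes, zero at the start; "wrist_torque": the same for the moment, N m; "width": finger opening in m; "finger_force": force on a finger pad.
Only numpy, scipy, OpenCV 4.12 (cv2) and the standard library are available. Lean on these libraries where they do the work, as an engineer would, in place of code of your own. Each camera call takes 0.05 s, during which the arm holds its last target. There are 200 camera calls.

## Working session

There is one attempt and no reset: what is moved stays moved. The work goes in short steps, Python scripts to look and compute and a shell command to move; the robot and the scene stay as the last step left them, time stands still between calls to the robot, and variables do not carry over. Pictures are saved under pics/ and viewed, at most 10 in all, crops included, and the job is handed in when it is done.

```bash
mkdir -p pics; ls; python3 - <<'E'
from bench import robot, vision
import cv2,numpy as np
for n in("top","scene"):
    s=vision.snapshot(n); cv2.imwrite(f"pics/{n}0.png",s["color"][:,:,::-1]); np.savez(f"{n}0.npz",**s)
    print(n,s["fx"],s["cx"],s["cy"],np.round(s["R"],3).tolist(),s["t"], -np.array(s["R"]).T@s["t"])
o=robot.get_obs();print(o)
E
```

```text
pics
top 525.2381928642244 286.95215512141016 206.37530479836664 [[-0.06, -0.998, 0.001], [-0.976, 0.058, -0.209], [0.209, -0.013, -0.978]] [0.18615371 0.56252298 1.01820003] [0.34760995 0.16665842 1.11319761]
scene 519.2008940891668 269.38536790902737 215.32225431536384 [[0.92, -0.393, 0.005], [-0.212, -0.506, -0.836], [0.331, 0.768, -0.548]] [-0.42494993  0.26450717  0.7562313 ] [ 0.19637867 -0.61378931  0.63806768]
{'time': 0.1, 'joint_positions': array([ 1.10591473e+00,  8.79088479e-02,  1.37208020e+00, -4.04860423e-05,
        1.68359063e+00, -1.03099498e-01]), 'qvel': array([ 0.00041342, -0.00201415, -0.00157031, -0.00056648, -0.0003412 ,
       -0.00166832]), 'joint_torque': array([ 1.93830332e-03, -3.41250622e+01, -3.03302908e+01,  7.20013515e-02,
        3.04231129e-02, -1.11903298e-04]), 'tool_pos': array([0.19446658, 0.51395477, 0.20441768]), 'ee_rot': array([-3.13961204e+00, -1.64474176e-04,  2.77980588e+00]), 'wrist_force': array([ 0.58296771, -0.26209803, -0.30809142]), 'wrist_torque': array([-0.00167016,  0.03290325,  0.01397915]), 'finger_force': 0.0, 'width': 0.09405474265221068}
```

View pics/top0.png

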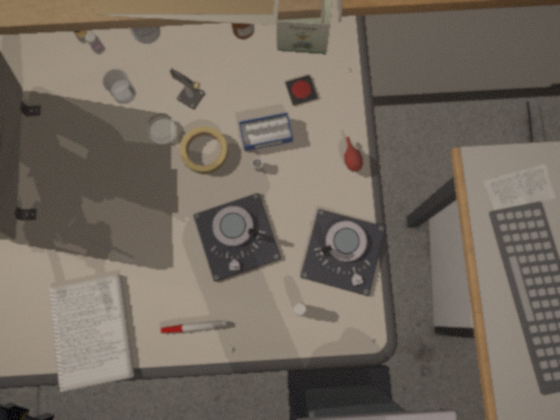

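View pics/scene0.png

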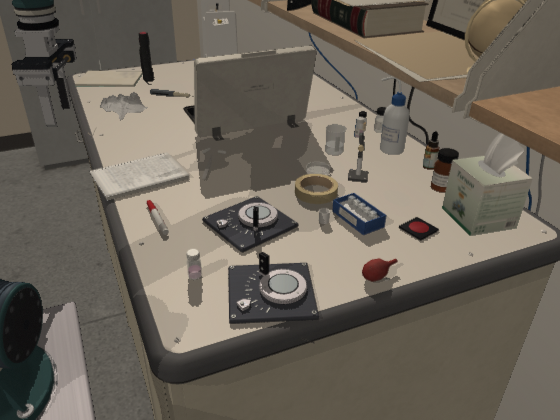

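Top view: left mount (235,235) has its tab on the right, which makes it the analyser. Right mount (345,250) has its tab on the left, which makes it the polariser. The clips are at about (235,265) and (357,280). Next I'll take a zoomed crop and get plate outlines.

```bash
cat > h.py <<'E'
import numpy as np
def ray(s,u,v,z):
    R,t=np.array(s["R"]),np.array(s["t"]); c=-R.T@t
    d=R.T@np.array([(u-s["cx"])/s["fx"],(v-s["cy"])/s["fy"],1.]); return c+d*(z-c[2])/d[2]
def proj(s,X):
    p=np.array(s["R"])@np.array(X)+s["t"]; return np.array([s["fx"]*p[0]/p[2]+s["cx"],s["fy"]*p[1]/p[2]+s["cy"]])
E
python3 - <<'E'
import numpy as np,cv2
from h import *
s=np.load("top0.npz"); im=s["color"][:,:,::-1]
c=cv2.resize(im[180:310,185:395],None,fx=3.8,fy=3.8,interpolation=cv2.INTER_CUBIC); cv2.imwrite("pics/c1.png",c)
g=cv2.cvtColor(im,cv2.COLOR_BGR2GRAY)
m=np.zeros_like(g); m[180:310,185:395]=(g[180:310,185:395]<85)*255
m=cv2.morphologyEx(m,cv2.MORPH_OPEN,np.ones((5,5)))
for k in cv2.findContours(m,cv2.RETR_EXTERNAL,cv2.CHAIN_APPROX_NONE)[0]:
    if cv2.contourArea(k)<2000: continue
    w=np.array([ray(s,*p[0],0.01)[:2] for p in k],np.float32)
    print(cv2.boundingRect(k),cv2.minAreaRect(w))
E
```

```text
(195, 196, 84, 85) ((0.5240014791488647, 0.2595456540584564), (0.1540204882621765, 0.15165820717811584), 15.569493293762207)
(303, 180, 92, 130) ((0.49222421646118164, 0.03453586995601654), (0.2765239179134369, 0.18376986682415009), 0.023737037554383278)
```

View pics/c1.png

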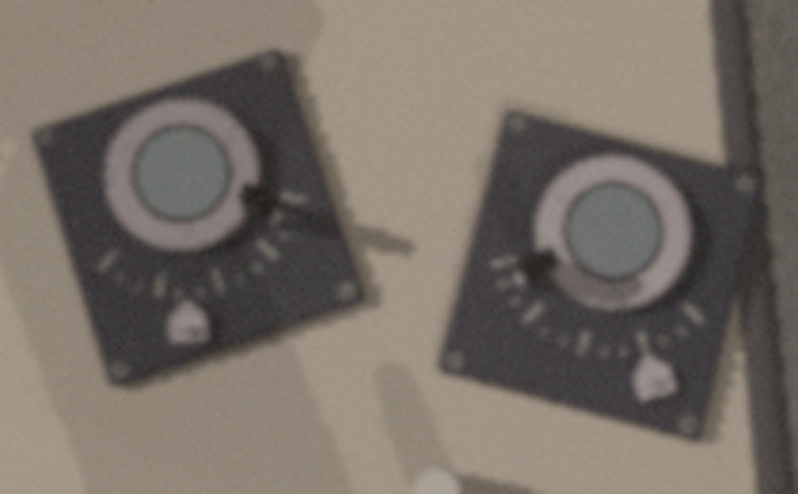

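The crop shows the analyser with ring centre ≈(183,173), tab ≈(258,197) and clip tip ≈(187,300). The polariser has ring centre ≈(613,232), tab ≈(540,264) and clip tip ≈(652,352). I'll refine these with masks.

```bash
cat >> h.py <<'E'
import cv2
def measure(s,rc=((183,173),(613,232)),cl=((187,325),(655,380))):
    im=s["color"]; g=cv2.GaussianBlur(im,(3,3),0).astype(float); out=[]
    gray=g.mean(2); big=cv2.resize(gray,None,fx=4,fy=4,interpolation=cv2.INTER_CUBIC)
    for (a,b),(c,d) in zip(rc,cl):
        r={}
        for name,(u,v),z,rad in (("ring",(a,b),.021,24),("clip",(c,d),.014,9)):
            u0,v0=185+u/3.8,180+v/3.8
            x0,y0=int((u0-rad)*4),int((v0-rad)*4)
            w=big[y0:y0+rad*8,x0:x0+rad*8]
            m=(w>105).astype(np.uint8)
            k=max(cv2.findContours(m,cv2.RETR_EXTERNAL,cv2.CHAIN_APPROX_NONE)[0],key=cv2.contourArea)
            if name=="ring": k=cv2.convexHull(k); k=k.reshape(-1,2); 
            else: k=k.reshape(-1,2)
            P=np.array([ray(s,(x+x0+.5)/4-.5,(y+y0+.5)/4-.5,z)[:2] for x,y in k],np.float32)
            if name=="ring":
                # densify then circle fit
                A=np.c_[P,np.ones(len(P))]; 
                for _ in range(5):
                    q=np.linalg.lstsq(A,(A[:,:2]**2).sum(1),rcond=None)[0]; ctr=q[:2]/2; R=np.sqrt(q[2]+ctr@ctr)
                    e=np.abs(np.hypot(*(A[:,:2]-ctr).T)-R); A=A[e<=max(.002,np.percentile(e,80))]
                r["c"]=ctr; r["R"]=R
            else:
                M=cv2.moments(P.reshape(-1,1,2)); cc=np.array([M["m10"],M["m01"]])/M["m00"]; 
                v=cc-r["c"]; r["clipang"]=np.degrees(np.arctan2(v[1],v[0])); r["clipr"]=np.hypot(*v)
                dd=np.hypot(*(P-r["c"]).T); v=P[dd.argmin()]-r["c"]; r["tip"]=(dd.min(),np.degrees(np.arctan2(v[1],v[0]))); r["area"]=M["m00"]*1e6
        out.append(r)
    return out
E
python3 - <<'E'
from h import *
s=np.load("top0.npz")
im=s["color"]
for n,(u,v),r in zip("AP",((258,197),(540,264)),measure(s)):
    print(n,r)
    x,y=int(185+u/3.8),int(180+v/3.8); g=im.mean(2)
    print(x,y);print(g[y-5:y+7,x-6:x+9].astype(int))
    z=s["z_map"]; 
    X=[]
    for yy in range(y-7,y+8):
        for xx in range(x-8,x+9):
            p=np.array([(xx-s["cx"])/s["fx"],(yy-s["cy"])/s["fy"],1])*z[yy,xx]
            W=s["R"].T@(p-s["t"])
            if .04<W[2]<.075: X.append(W)
    X=np.array(X); print(len(X),X.mean(0) if len(X) else 0)
    if len(X): d=X.mean(0)[:2]-r["c"]; print("tab ang",np.degrees(np.arctan2(d[1],d[0])),np.hypot(*d))
E
```

```text
A {'c': array([0.54715129, 0.26953593]), 'R': np.float64(0.041216623964195134), 'clipang': np.float64(179.23854555453335), 'clipr': np.float64(0.08217985018870308), 'tip': (np.float64(0.07195966974208938), np.float64(179.3063058147117)), 'area': 255.49027796856194}
252 231
[[104 121 123 125 122 119 100  68  51  43  42  51  55  61  63]
 [110 120 120 116 108 107  96  64  48  43  46  48  58  59  61]
 [113 120 111  89  83  85  73  54  48  45  44  46  56  60  61]
 [118 116  99  64  53  50  51  44  43  36  48  50  55  67  68]
 [117 112  85  59  40  37  33  35  37  37  44  51  62  77  84]
 [118 102  75  52  45  36  33  37  39  41  43  49  65  91  98]
 [121 109  79  50  36  40  38  43  40  36  39  46  62  80  90]
 [122 115  88  58  45  44  39  38  33  37  39  40  52  64  67]
 [128 119 100  70  53  51  46  37  35  33  42  49  52  52  51]
 [125 120 104  76  55  50  44  39  36  33  46  68  67  61  55]
 [126 122 107  80  59  45  45  39  34  45  59  77  83  72  58]
 [124 117  97  69  51  41  45  46  43  52  69  81  81  70  61]]
58 [0.52415378 0.22697131 0.05863473]
tab ang -118.38219265651519 0.0
[... 432 characters left out ...]
53  61  67  69  65  62  76 112 127 127 112  98]
 [ 68  55  51  50  44  49  43  45  46  65  91 116 128 119  99]
 [ 66  54  48  44  42  42  40  38  41  49  71  99 117 119 105]
 [ 58  54  43  43  42  39  41  41  43  49  70  87 106 106 101]
 [ 63  53  44  41  41  41  38  45  50  61  77  94  99 103 101]
 [ 83  66  49  41  40  41  45  50  56  72  84  95  98 100  97]
 [105  88  64  41  38  43  47  51  60  75  90  97  99  99 101]
 [115 105  72  51  41  47  50  47  54  70  80  94  98  99 101]
 [107  99  74  55  49  48  51  50  54  58  73  88  95  98  99]
 [ 84  79  72  54  50  47  52  48  49  55  64  77  88  94  98]]
57 [0.48038004 0.07813875 0.05923791]
tab ang 114.32988481954466 0.04966922831877927
```

```bash
python3 -m crank '[[1,[-0.0366,-0.013,0],[0,0,0]],[1,[-0.0366,-0.013,0],[0,0,0]],[1,[-0.0366,-0.013,0],[0,0,0]],[1,[-0.0366,-0.013,0],[0,0,0]],[1,[-0.0366,-0.013,0],[0,0,0]],[1,[-0.0366,-0.013,0],[0,0,0]],[1,[-0.0366,-0.013,0],[0,0,0]],[1,[-0.0366,-0.013,0],[0,0,0]]]'
python3 -m crank '[[1,[-0.0366,-0.013,0],[0,0,0]],[1,[-0.0366,-0.013,0],[0,0,0]],[1,[-0.0366,-0.013,0],[0,0,0]],[1,[-0.0366,-0.013,0],[0,0,0]],[1,[0,0,0],[0,0,8]],[1,[0,0,0],[0,0,8]],[1,[0,0,0],[0,0,8]],[1,[0,0,0],[0,0,8]]]'
python3 -m crank '[[1,[0,0,0],[0,0,8]],[1,[0,0,0],[0,0,8]],[1,[0,0,0],[0,0,8]],[1,[0,0,0],[0,0,8]],[1,[0,0,0],[0,0,8]],[1,[0,0,0],[0,0,8]],[1,[0,0,0],[0,0,8]],[1,[0,0,0],[0,0,8]]]'
cat >> h.py <<'E'
def goto(o,x,y,z,yaw):
    """shift (mm, tool axes, tool z down) then turn (deg about tool z)"""
    p=o["tool_pos"]; w=o["ee_rot"][2]; d=np.array([x,y])-p[:2]
    print("pos",np.round(p,4),"yaw",round(np.degrees(w),1),"dx,dy,dz mm",np.round(1e3*np.array([d@[np.cos(w),np.sin(w)],d@[np.sin(w),-np.cos(w)],p[2]-z]),1),"turn",round((np.degrees(w)-yaw+180)%360-180,1))
E
python3 - <<'E'
from h import *
from bench import robot
o=robot.get_obs(); goto(o,.5508,.213,.032,61.6); print(o["width"],o["ee_rot"],o["joint_positions"])
E
```

```text
time: 0.9
tool_pos: [0.4325, 0.3122, 0.2049]
ee_rot: [-3.141, -0.001, 2.78]
wrist_force: [0.4, -0.3, -1.0]
width: 0.0333
finger_force: 0.0
time: 1.7
tool_pos: [0.5501, 0.2127, 0.2046]
ee_rot: [-3.14, -0.001, 2.215]
wrist_force: [0.2, 1.1, 0.7]
width: 0.0003
finger_force: 0.0
time: 2.5
tool_pos: [0.5499, 0.2129, 0.2047]
ee_rot: [-3.141, 0.001, 1.099]
wrist_force: [-0.2, 0.9, 0.2]
width: 0.0004
finger_force: 0.0
pos [0.5499 0.2129 0.2047] yaw 62.9 dx,dy,dz mm [  0.5   0.8 172.7] turn 1.3
0.0004413161247591838 [-3.14050216e+00  9.62767736e-04  1.09851183e+00] [2.73315932e-01 1.77203810e-01 1.27180943e+00 3.27261712e-05
 1.69403373e+00 7.45604954e-01]
```

```bash
python3 -m crank '[[1,[0,0,0.036],[0,0,1.3]],[1,[0,0,0.036],[0,0,0]],[1,[0,0,0.036],[0,0,0]],[1,[0,0,0.036],[0,0,0]],[1,[0,0,0.028],[0,0,0]],[1,[0,0,0],[0,0,0]]]'
python3 - <<'E'
from h import *
from bench import robot,vision
goto(robot.get_obs(),.5508,.213,.032,61.6)
a=vision.snapshot("scene")["color"][160:330,190:350,::-1]; cv2.imwrite("pics/s1.png",cv2.resize(a,None,fx=3.5,fy=3.5,interpolation=cv2.INTER_CUBIC))
E
```

```text
time: 3.1
tool_pos: [0.5458, 0.2118, 0.0275]
ee_rot: [-3.133, 0.008, 1.082]
wrist_force: [-0.2, -0.4, 0.5]
width: 0.0005
finger_force: 0.0
pos [0.5458 0.2118 0.0275] yaw 62.0 dx,dy,dz mm [ 3.4  3.8 -4.5] turn 0.4
```

View pics/s1.png

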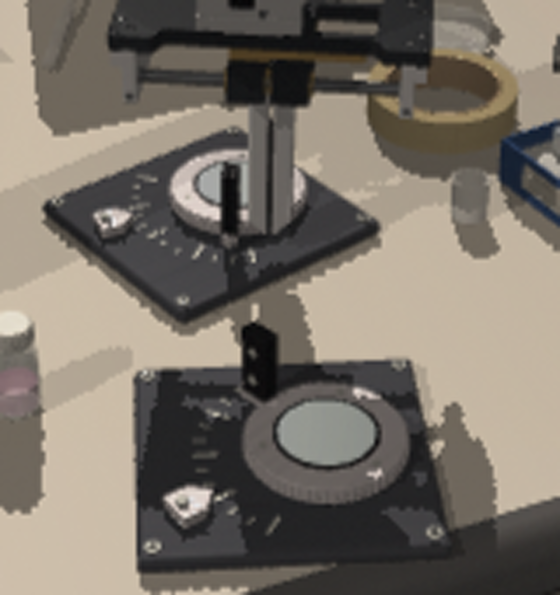

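The fingers (crop x 250–295) stand just right of the analyser tab (230,200) and above the ring. I'll raise them slightly, close the gap and start the arc, stopping well short.

```bash
python3 -m crank '[[1,[0.003,0,-0.004],[0,0,0]],[1,[0,-0.005,0],[0,0,0]],[1,[0,-0.005,0],[0,0,0]],[1,[0,0,0],[0,0,0]]]'
python3 - <<'E'
from h import *
from bench import robot,vision
o=robot.get_obs()
c=np.array([.5472,.2695]); w=o["ee_rot"][2]; d=o["tool_pos"][:2]-c
print("tool-frame p mm",1e3*d@[np.cos(w),np.sin(w)],1e3*d@[np.sin(w),-np.cos(w)],np.degrees(w),o["tool_pos"],o["wrist_force"])
E
```

```text
time: 3.55
tool_pos: [0.5431, 0.2211, 0.0391]
ee_rot: [3.14, -0.002, 1.082]
wrist_force: [0.1, -0.4, 0.7]
width: 0.0002
finger_force: 0.0
tool-frame p mm -44.63496302062174 19.0771197078707 62.01651635976913 [0.54310319 0.22113232 0.03913751] [ 0.0570513  -0.37094426  0.68671589]
```

```bash
python3 -m crank '[[1,[-0.003,0,0.005],[0,0,0]],[1,[-0.0009,-0.0025,0],[0,0,3]],[1,[-0.0009,-0.0025,0],[0,0,3]],[1,[-0.0009,-0.0025,0],[0,0,3]],[1,[-0.0009,-0.0025,0],[0,0,3]],[1,[-0.0009,-0.0025,0],[0,0,3]],[1,[-0.0009,-0.0025,0],[0,0,3]],[1,[0,0,0],[0,0,0]]]'
cat >> h.py <<'E'
C=dict(A=(.5472,.2695),P=(.5008,.0329))
def tf(o,k):
    w=o["ee_rot"][2]; d=o["tool_pos"][:2]-np.array(C[k])
    print("p mm",np.round([1e3*d@[np.cos(w),np.sin(w)],1e3*d@[np.sin(w),-np.cos(w)]],1),"yaw",np.degrees(w).round(1),o["tool_pos"].round(4),o["wrist_force"].round(1))
def tab(s,k,lo=.045,hi=.07):
    c=np.array(C[k]); v,u=np.mgrid[0:420,0:560]; z=s["z_map"]
    P=np.stack([(u-s["cx"])/s["fx"]*z,(v-s["cy"])/s["fy"]*z,z],-1)-s["t"]; W=P@s["R"]
    d=W[...,:2]-c; r=np.hypot(d[...,0],d[...,1])
    m=(z>0)&(W[...,2]>lo)&(W[...,2]<hi)&(r>.03)&(r<.066)&(s["color"].mean(2)<70)
    X=W[m]; e=X.mean(0)[:2]-c
    # angle of tab centroid
    print(k,"n",m.sum(),"tab ang",np.degrees(np.arctan2(e[1],e[0])).round(1),"r",np.hypot(*e).round(4),X.mean(0).round(4))
E
python3 - <<'E'
from h import *
from bench import robot,vision
tf(robot.get_obs(),"A"); 
s=vision.snapshot("top"); tab(s,"A"); tab(s,"P")
E
```

```text
time: 4.35
tool_pos: [0.5258, 0.2217, 0.0321]
ee_rot: [3.142, 0.001, 0.768]
wrist_force: [0.6, 0.2, -0.2]
width: 0.0004
finger_force: 0.2
p mm [-48.6  19.5] yaw 44.0 [0.5258 0.2217 0.0321] [ 0.6  0.2 -0.2]
A n 0 tab ang nan r nan [nan nan nan]
P n 54 tab ang 114.1 r 0.0496 [0.4805 0.0781 0.0595]h.py:48: RuntimeWarning: Mean of empty slice.
  X=W[m]; e=X.mean(0)[:2]-c
  ret = um.true_divide(
h.py:50: RuntimeWarning: Mean of empty slice.
  print(k,"n",m.sum(),"tab ang",np.degrees(np.arctan2(e[1],e[0])).round(1),"r",np.hypot(*e).round(4),X.mean(0).round(4))
```

```bash
python3 -m crank '[[1,[-0.0009,-0.0025,0],[0,0,3]],[1,[-0.0009,-0.0025,0],[0,0,3]],[1,[-0.0009,-0.0025,0],[0,0,3]],[1,[-0.0009,-0.0025,0],[0,0,3]],[1,[-0.0009,-0.0025,0],[0,0,3]],[1,[-0.0009,-0.0025,0],[0,0,3]],[1,[-0.0009,-0.0025,0],[0,0,3]],[1,[0,0,0],[0,0,0]]]'
python3 -m crank '[[1,[-0.0009,-0.0025,0],[0,0,3]],[1,[-0.0009,-0.0025,0],[0,0,3]],[1,[-0.0009,-0.0025,0],[0,0,3]],[1,[-0.0009,-0.0025,0],[0,0,3]],[1,[0,0,0],[0,0,0]],[1,[0,0,0],[0,0,0]]]'
python3 -c "
from h import *
from bench import robot
tf(robot.get_obs(),'A')"
python3 -m crank '[[1,[0,0.02,0],[0,0,0]],[1,[0,0,-0.04],[0,0,0]],[1,[0,0,-0.04],[0,0,0]],[1,[0.05,0,0],[0,0,0]],[1,[0.05,0,0],[0,0,0]],[1,[0.05,0,0],[0,0,0]],[1,[0,0,0],[0,0,0]]]'
python3 - <<'E'
from h import *
from bench import robot,vision
tf(robot.get_obs(),"A"); 
s=vision.snapshot("top"); tab(s,"A"); tab(s,"P"); np.savez("top1.npz",**s)
cv2.imwrite("pics/t1.png",cv2.resize(s["color"][180:310,185:395,::-1],None,fx=3.8,fy=3.8,interpolation=cv2.INTER_CUBIC))
E
```

```text
time: 5.2
tool_pos: [0.5106, 0.2325, 0.0322]
ee_rot: [3.141, 0.001, 0.402]
wrist_force: [0.7, -0.9, -0.6]
width: 0.0009
finger_force: 0.2
time: 5.8
tool_pos: [0.5045, 0.241, 0.0324]
ee_rot: [-3.141, -0.0, 0.193]
wrist_force: [-0.9, -0.4, 0.1]
width: 0.0005
finger_force: 0.2
p mm [-47.4  19.7] yaw 11.1 [0.5045 0.241  0.0324] [-0.9 -0.4  0.1]
time: 6.5
tool_pos: [0.6597, 0.2499, 0.1065]
ee_rot: [3.141, 0.004, 0.191]
wrist_force: [0.4, -1.1, -1.0]
width: 0.0006
finger_force: 0.0
p mm [106.7  40.7] yaw 11.0 [0.6597 0.2499 0.1065] [ 0.4 -1.1 -1. ]
A n 0 tab ang nan r nan [nan nan nan]
P n 44 tab ang 114.4 r 0.0507 [0.4799 0.079  0.0598]h.py:48: RuntimeWarning: Mean of empty slice.
  X=W[m]; e=X.mean(0)[:2]-c
  ret = um.true_divide(
h.py:50: RuntimeWarning: Mean of empty slice.
  print(k,"n",m.sum(),"tab ang",np.degrees(np.arctan2(e[1],e[0])).round(1),"r",np.hypot(*e).round(4),X.mean(0).round(4))
```

View pics/t1.png

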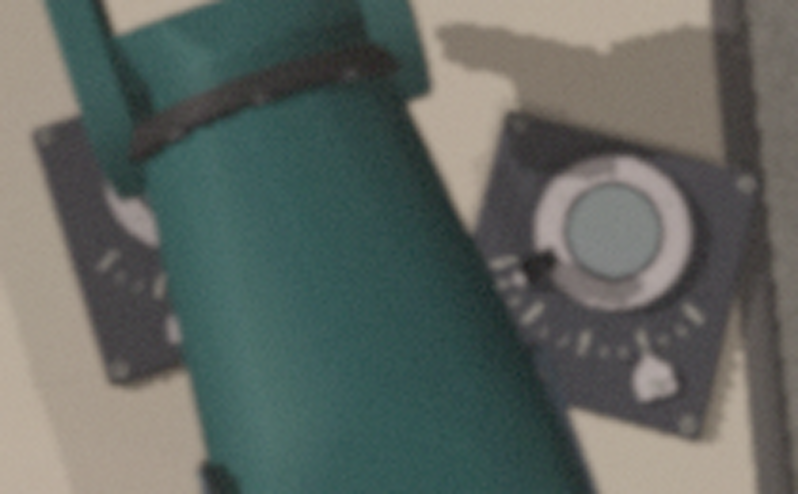

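The arm hides the analyser at (160–500, 0–490), so I'll look at it from the polariser side. Moving to the polariser's start pose now.

```bash
python3 -m crank '[[1,[-0.0358,0.0258,0],[0,0,0]],[1,[-0.0358,0.0258,0],[0,0,0]],[1,[-0.0358,0.0258,0],[0,0,0]],[1,[-0.0358,0.0258,0],[0,0,0]],[1,[-0.0358,0.0258,0],[0,0,0]],[1,[0,0,0],[0,0,-8]],[1,[0,0,0],[0,0,-8]],[1,[0,0,0],[0,0,-8]]]'
python3 -m crank '[[1,[0,0,0],[0,0,-8]],[1,[0,0,0],[0,0,-8]],[1,[0,0,0],[0,0,-8]],[1,[0,0,0],[0,0,-8]],[1,[0,0,0],[0,0,-8]],[1,[0,0,0],[0,0,-8]],[1,[0,0,0],[0,0,-8]],[1,[0,0,0],[0,0,-8]]]'
python3 -m crank '[[1,[0,0,0],[0,0,-8]],[1,[0,0,0],[0,0,-7]],[1,[0,0,0],[0,0,0]],[1,[0,0,0],[0,0,0]]]'
python3 - <<'E'
from h import *
from bench import robot,vision
o=robot.get_obs(); goto(o,.5084,.0889,.032,114.3); tf(o,"P")
s=vision.snapshot("top"); tab(s,"A"); np.savez("top2.npz",**s)
cv2.imwrite("pics/t2.png",cv2.resize(s["color"][180:310,185:395,::-1],None,fx=3.8,fy=3.8,interpolation=cv2.INTER_CUBIC))
E
```

```text
time: 7.35
tool_pos: [0.5029, 0.0891, 0.1136]
ee_rot: [3.141, -0.002, 0.617]
wrist_force: [0.1, -0.1, -0.1]
width: 0.0003
finger_force: 0.0
time: 8.15
tool_pos: [0.5032, 0.0895, 0.1135]
ee_rot: [3.14, -0.0, 1.735]
wrist_force: [-0.4, -0.2, 0.5]
width: 0.0002
finger_force: 0.0
time: 8.55
tool_pos: [0.5037, 0.0894, 0.1132]
ee_rot: [3.14, 0.0, 1.987]
wrist_force: [0.1, 0.1, 1.0]
width: 0.0005
finger_force: 0.0
pos [0.5037 0.0894 0.1132] yaw 113.9 dx,dy,dz mm [-2.4  4.1 81.2] turn -0.4
p mm [50.5 25.5] yaw 113.9 [0.5037 0.0894 0.1132] [0.1 0.1 1. ]
A n 38 tab ang -165.6 r 0.0511 [0.4977 0.2568 0.0596]
```

View pics/t2.png

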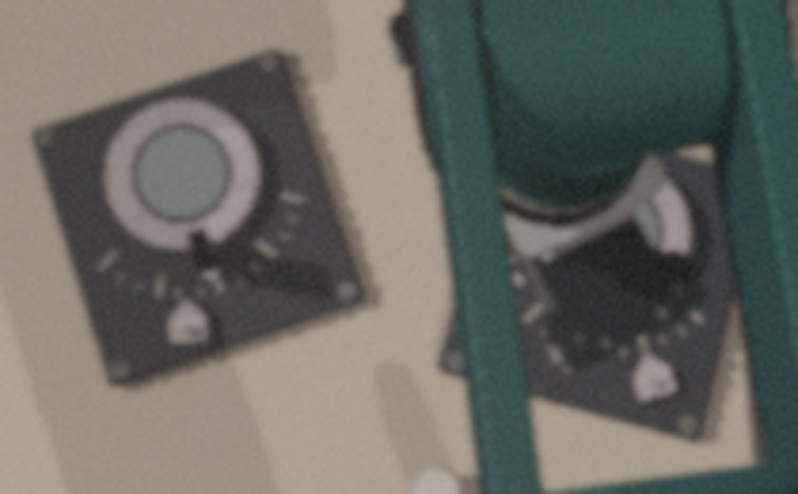

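Analyser tab now near crop (203,250), lever nib ≈(210,278), clip tip ≈(187,300): 15° still to go. Polariser next.

```bash
python3 -m crank '[[1,[-0.0025,0,0.027],[0,0,0]],[1,[0,0,0.027],[0,0,0]],[1,[0,0,0.027],[0,0,0]],[1,[0,-0.004,0],[0,0,0]],[1,[0,-0.004,0],[0,0,0]],[1,[0,0,0],[0,0,0]]]'
python3 -c "
from h import *
from bench import robot
tf(robot.get_obs(),'P')"
```

```text
time: 9.2
tool_pos: [0.4987, 0.0836, 0.0333]
ee_rot: [3.139, 0.001, 1.989]
wrist_force: [0.0, -0.0, 0.6]
width: 0.0006
finger_force: 0.0
p mm [47.2 18.6] yaw 113.9 [0.4987 0.0836 0.0333] [ 0.  -0.   0.6]
```

```bash
python3 -m crank '[[1,[0.0009,-0.0025,0],[0,0,-3]],[1,[0.0009,-0.0025,0],[0,0,-3]],[1,[0.0009,-0.0025,0],[0,0,-3]],[1,[0.0009,-0.0025,0],[0,0,-3]],[1,[0.0009,-0.0025,0],[0,0,-3]],[1,[0.0009,-0.0025,0],[0,0,-3]],[1,[0.0009,-0.0025,0],[0,0,-3]],[1,[0.0009,-0.0025,0],[0,0,-3]]]'
python3 -m crank '[[1,[0.0009,-0.0025,0],[0,0,-3]],[1,[0.0009,-0.0025,0],[0,0,-3]],[1,[0.0009,-0.0025,0],[0,0,-3]],[1,[0.0009,-0.0025,0],[0,0,-3]],[1,[0.0009,-0.0025,0],[0,0,-3]],[1,[0.0009,-0.0025,0],[0,0,-3]],[1,[0.0009,-0.0025,0],[0,0,-3]],[1,[0,0,0],[0,0,0]]]'
python3 -c "
from h import *
from bench import robot
tf(robot.get_obs(),'P')"
```

```text
time: 10.0
tool_pos: [0.4794, 0.0784, 0.0339]
ee_rot: [3.138, 0.004, 2.41]
wrist_force: [0.9, 0.6, -1.7]
width: 0.0006
finger_force: 0.6
time: 10.8
tool_pos: [0.4643, 0.0671, 0.0337]
ee_rot: [3.14, 0.004, 2.774]
wrist_force: [0.5, 0.7, 0.7]
width: 0.0005
finger_force: 0.2
p mm [46.4 18.8] yaw 158.9 [0.4643 0.0671 0.0337] [0.5 0.7 0.7]
```

```bash
python3 -m crank '[[1,[0.0011,-0.0025,0],[0,0,-3]],[1,[0.0011,-0.0025,0],[0,0,-3]],[1,[0.0011,-0.0025,0],[0,0,-3]],[1,[0.0011,-0.0025,0],[0,0,-3]],[1,[0.0011,-0.0025,0],[0,0,-3]],[1,[0.0011,-0.0025,0],[0,0,-3]],[1,[0.0011,-0.0025,0],[0,0,-3]],[1,[0,0,0],[0,0,0]]]'
python3 -c "
from h import *
from bench import robot
tf(robot.get_obs(),'P')"
python3 -m crank '[[1,[0,0,0],[0,0,0]],[1,[0,0.02,0],[0,0,0]],[1,[0,0,-0.04],[0,0,0]],[1,[0,0,-0.035],[0,0,0]],[1,[0,0,0],[0,0,0]]]'
python3 - <<'E'
from h import *
from bench import robot,vision
o=robot.get_obs(); tf(o,"P"); goto(o,.5074,.2314,.033,-165.6)
E
```

```text
time: 11.6
tool_pos: [0.4526, 0.0517, 0.0328]
ee_rot: [3.142, 0.002, 3.14]
wrist_force: [1.3, 0.2, 0.7]
width: 0.0001
finger_force: 0.0
p mm [48.3 18.7] yaw 179.9 [0.4526 0.0517 0.0328] [1.3 0.2 0.7]
time: 12.1
tool_pos: [0.4556, 0.0721, 0.1124]
ee_rot: [3.141, 0.011, 3.14]
wrist_force: [0.3, 0.7, 0.3]
width: 0.0007
finger_force: 0.0
p mm [45.3 39.1] yaw 179.9 [0.4556 0.0721 0.1124] [0.3 0.7 0.3]
pos [0.4556 0.0721 0.1124] yaw 179.9 dx,dy,dz mm [-51.6 159.4  79.4] turn -14.5
```

```bash
python3 -m crank '[[1,[-0.0129,0.0398,0],[0,0,0]],[1,[-0.0129,0.0398,0],[0,0,0]],[1,[-0.0129,0.0398,0],[0,0,0]],[1,[-0.0129,0.0398,0],[0,0,0]],[1,[0,0,0],[0,0,-7]],[1,[0,0,0],[0,0,-7.5]],[1,[0,0,0],[0,0,0]],[1,[0,0,0],[0,0,0]]]'
python3 - <<'E'
from h import *
from bench import robot,vision
o=robot.get_obs(); tf(o,"A"); goto(o,.5074,.2314,.033,-165.6)
s=vision.snapshot("top"); tab(s,"P"); np.savez("top3.npz",**s)
cv2.imwrite("pics/t3.png",cv2.resize(s["color"][180:310,185:395,::-1],None,fx=3.8,fy=3.8,interpolation=cv2.INTER_CUBIC))
E
```

```text
time: 12.9
tool_pos: [0.5031, 0.2308, 0.1058]
ee_rot: [-3.141, -0.001, -2.892]
wrist_force: [-0.6, 0.1, 0.6]
width: 0.0007
finger_force: 0.0
p mm [ 52.3 -26.7] yaw -165.7 [0.5031 0.2308 0.1058] [-0.6  0.1  0.6]
pos [0.5031 0.2308 0.1058] yaw -165.7 dx,dy,dz mm [-4.3 -0.5 72.8] turn -0.1
P n 50 tab ang 177.9 r 0.05 [0.4508 0.0347 0.0596]
```

View pics/t3.png

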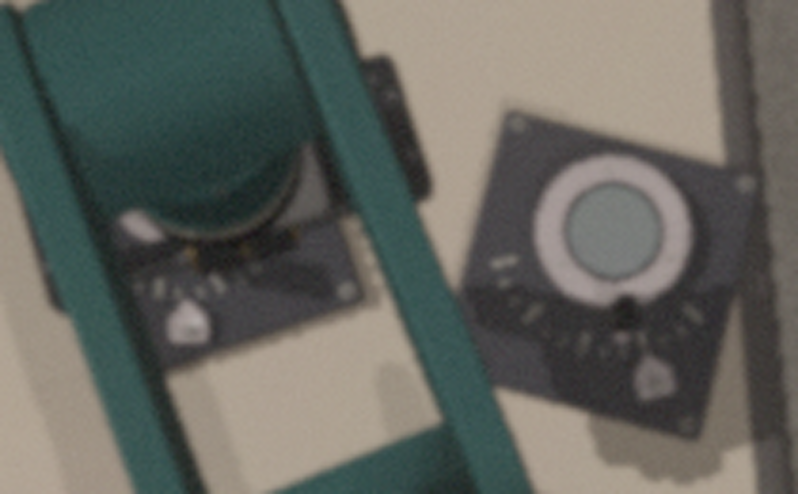

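Polariser tab at crop (627,312), measured at 177.9° against a clip at 191.2°, so 13° to go. Finishing the analyser now (contact offset ≈17 mm, consistent on both mounts).

```bash
python3 -m crank '[[1,[-0.004,0,0.025],[0,0,0]],[1,[0,0,0.025],[0,0,0]],[1,[0,0,0.023],[0,0,0]],[1,[0,0.004,0],[0,0,0]],[1,[0,0.004,0],[0,0,0]],[1,[0,0,0],[0,0,0]]]'
python3 -c "
from h import *
from bench import robot
tf(robot.get_obs(),'A')"
python3 -m crank '[[1,[0.0009,0.0025,0],[0,0,3]],[1,[0.0009,0.0025,0],[0,0,3]],[1,[0.0009,0.0025,0],[0,0,3]],[1,[0.0009,0.0025,0],[0,0,3]],[1,[0.0009,0.0025,0],[0,0,3]],[1,[0,0,0],[0,0,0]],[1,[0,0,0],[0,0,0]]]'
python3 -c "
from h import *
from bench import robot
tf(robot.get_obs(),'A')"
```

```text
time: 13.55
tool_pos: [0.5063, 0.2406, 0.0353]
ee_rot: [3.141, 0.003, -2.889]
wrist_force: [0.1, 0.4, 0.1]
width: 0.0004
finger_force: 0.0
p mm [ 46.8 -17.8] yaw -165.5 [0.5063 0.2406 0.0353] [0.1 0.4 0.1]
time: 14.25
tool_pos: [0.4998, 0.2518, 0.0349]
ee_rot: [3.14, 0.002, 3.133]
wrist_force: [-0.1, -0.4, 0.4]
width: 0.0009
finger_force: 0.0
p mm [ 47.2 -18.1] yaw 179.5 [0.4998 0.2518 0.0349] [-0.1 -0.4  0.4]
```

```bash
python3 -m crank '[[1,[0,-0.02,0],[0,0,0]],[1,[0,0,-0.035],[0,0,0]],[1,[0,0,-0.035],[0,0,0]],[1,[0.0116,-0.043,0],[0,0,0]],[1,[0.0116,-0.043,0],[0,0,0]],[1,[0.0116,-0.043,0],[0,0,0]],[1,[0.0116,-0.043,0],[0,0,1.5]],[1,[0,0,0],[0,0,0]]]'
python3 - <<'E'
from h import *
from bench import robot,vision
o=robot.get_obs(); tf(o,"P"); goto(o,.4537,.0596,.034,178)
for i in range(3):
    s=vision.snapshot("top"); tab(s,"A"); 
r=measure(s)[0]; print(r)
E
```

```text
time: 15.05
tool_pos: [0.4501, 0.0559, 0.1042]
ee_rot: [-3.14, 0.001, 3.101]
wrist_force: [-0.6, 0.1, 0.4]
width: 0.0006
finger_force: 0.0
p mm [51.6 20.9] yaw 177.6 [0.4501 0.0559 0.1042] [-0.6  0.1  0.4]
pos [0.4501 0.0559 0.1042] yaw 177.6 dx,dy,dz mm [-3.5  3.8 70.2] turn -0.4
A n 46 tab ang -178.6 r 0.0503 [0.4969 0.2683 0.0594]
A n 45 tab ang -178.6 r 0.0506 [0.4966 0.2683 0.06  ]
A n 45 tab ang -178.6 r 0.0502 [0.497  0.2683 0.0598]Traceback (most recent call last):
  File "<stdin>", line 6, in <module>
  File "h.py", line 18, in measure
    k=max(cv2.findContours(m,cv2.RETR_EXTERNAL,cv2.CHAIN_APPROX_NONE)[0],key=cv2.contourArea)
ValueError: max() iterable argument is empty
```

```bash
python3 -m crank '[[1,[-0.0035,0.003,0.025],[0,0,0]],[1,[0,0,0.025],[0,0,0]],[1,[0,0,0.02],[0,0,0]],[1,[0,-0.003,0],[0,0,0]],[1,[0,-0.003,0],[0,0,0]],[1,[0,0,0],[0,0,0]]]'
python3 -c "
from h import *
from bench import robot
tf(robot.get_obs(),'P')"
python3 -m crank '[[1,[0.0009,-0.0025,0],[0,0,-3]],[1,[0.0009,-0.0025,0],[0,0,-3]],[1,[0.0009,-0.0025,0],[0,0,-3]],[1,[0.0009,-0.0025,0],[0,0,-3]],[1,[0.0004,-0.0012,0],[0,0,-1.5]],[1,[0,0,0],[0,0,0]],[1,[0,0,0],[0,0,0]]]'
python3 -c "
from h import *
from bench import robot
tf(robot.get_obs(),'P')"
```

```text
time: 15.8
tool_pos: [0.4556, 0.057, 0.0349]
ee_rot: [3.141, 0.003, 3.107]
wrist_force: [-0.4, 0.3, -0.2]
width: 0.0005
finger_force: 0.0
p mm [46.  22.5] yaw 178.0 [0.4556 0.057  0.0349] [-0.4  0.3 -0.2]
time: 16.5
tool_pos: [0.4517, 0.0454, 0.0343]
ee_rot: [-3.141, 0.002, -2.942]
wrist_force: [0.4, 1.2, 0.8]
width: 0.0007
finger_force: 0.2
p mm [45.7 22. ] yaw -168.6 [0.4517 0.0454 0.0343] [0.4 1.2 0.8]
```

```bash
python3 -m crank '[[1,[0.001,-0.002,0],[0,0,0]],[1,[0.001,-0.002,0],[0,0,0]],[1,[0,0,0],[0,0,0]],[1,[0,0,0],[0,0,0]]]'
python3 -c "
from h import *
from bench import robot
tf(robot.get_obs(),'P')"
python3 -m crank '[[1,[0,0.02,0],[0,0,0]],[1,[0,0,-0.035],[0,0,0]],[1,[0,0,-0.035],[0,0,0]],[1,[0.005,0.045,0],[0,0,0]],[1,[0.005,0.045,0],[0,0,0]],[1,[0.005,0.045,0],[0,0,4]],[1,[0,0,0],[0,0,8]],[1,[0,0,0],[0,0,0]]]'
python3 - <<'E'
from h import *
from bench import robot,vision
o=robot.get_obs(); tf(o,"A")
for i in range(2):
    s=vision.snapshot("top"); tab(s,"P"); 
np.savez("top4.npz",**s)
cv2.imwrite("pics/t4.png",cv2.resize(s["color"][220:295,310:390,::-1],None,fx=8,fy=8,interpolation=cv2.INTER_CUBIC))
E
```

```text
time: 16.9
tool_pos: [0.4496, 0.0407, 0.0334]
ee_rot: [-3.141, -0.0, -2.942]
wrist_force: [0.1, 0.3, -0.5]
width: 0.0004
finger_force: 0.1
p mm [48.6 17.8] yaw -168.5 [0.4496 0.0407 0.0334] [ 0.1  0.3 -0.5]
time: 17.7
tool_pos: [0.4036, 0.1908, 0.1033]
ee_rot: [-3.141, -0.0, 3.136]
wrist_force: [0.4, 0.3, -0.6]
width: 0.0002
finger_force: 0.0
p mm [143.2 -79.6] yaw 179.7 [0.4036 0.1908 0.1033] [ 0.4  0.3 -0.6]
P n 46 tab ang -170.2 r 0.0501 [0.4514 0.0244 0.0594]
P n 46 tab ang -170.3 r 0.0497 [0.4518 0.0245 0.0601]
```

View pics/t4.png

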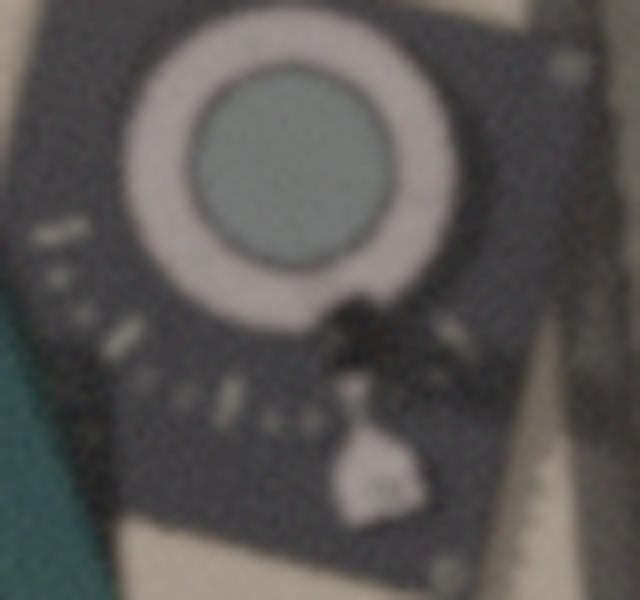

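Crop shows polariser ring centre (292,170), nib (354,390) and clip (378,478), nearly in line. I'll check this numerically by brightness centroid per radius.

```bash
cat >> h.py <<'E'
def polar(s,k,ref):
    g=s["color"].astype(float).mean(2)
    for name,r0,r1,z,w in (("nib",.057,.062,.019,9),("cliptip",.071,.077,.0145,9),("clipbody",.078,.092,.016,11)):
        A=np.radians(ref+np.arange(-w,w+.1,.5)); prof=np.zeros(len(A))
        for r in np.arange(r0,r1,.0005):
            uv=np.array([proj(s,[C[k][0]+r*np.cos(a),C[k][1]+r*np.sin(a),z]) for a in A],np.float32)
            prof+=cv2.remap(g.astype(np.float32),uv[:,0],uv[:,1],cv2.INTER_CUBIC).ravel()
        q=prof-prof.min(); q=np.clip(q-.4*q.max(),0,None)
        print(k,name,"centroid",round(float(np.degrees((q*A).sum()/q.sum()))%360,2),"peak",np.degrees(A[prof.argmax()])%360)
E
python3 - <<'E'
from h import *
from bench import vision
polar(np.load("top4.npz"),"P",190.5)
polar(np.load("top0.npz"),"P",190.5)
polar(np.load("top0.npz"),"A",180)
E
```

```text
P nib centroid 191.24 peak 191.5
P cliptip centroid 191.38 peak 191.5
P clipbody centroid 190.85 peak 187.5
P nib centroid 190.74 peak 190.5
P cliptip centroid 191.31 peak 191.5
P clipbody centroid 190.84 peak 187.0
A nib centroid 171.69 peak 171.0
A cliptip centroid 179.87 peak 179.5
A clipbody centroid 179.55 peak 177.5
```

```bash
python3 -m crank '[[1,[-0.047,0.027,0],[0,0,0]],[1,[-0.047,0.027,0],[0,0,0]],[1,[0,0,0],[0,0,0]],[1,[0,0,0.035],[0,0,0]],[1,[0,0,0.034],[0,0,0]],[1,[0,0,0],[0,0,0]],[1,[0,0,0],[0,0,0]]]'
python3 -c "
from h import *
from bench import robot
tf(robot.get_obs(),'A')"
```

```text
time: 18.5
tool_pos: [0.4911, 0.2378, 0.0345]
ee_rot: [-3.141, -0.001, 3.132]
wrist_force: [-0.5, 0.3, 0.7]
width: 0.0005
finger_force: 0.0
p mm [ 55.8 -32.3] yaw 179.4 [0.4911 0.2378 0.0345] [-0.5  0.3  0.7]
```

```bash
python3 -m crank '[[1,[-0.008,0.006,0],[0,0,0]],[1,[0,0.004,0],[0,0,0]],[1,[0,0.0025,0],[0,0,0]],[1,[0,0.0012,0],[0,0,0]],[1,[0,0.0012,0],[0,0,0]],[1,[0,0,0],[0,0,0]],[1,[0,0,0],[0,0,0]]]'
python3 -c "
from h import *
from bench import robot
tf(robot.get_obs(),'A')"
```

```text
time: 19.2
tool_pos: [0.4993, 0.2539, 0.0344]
ee_rot: [3.141, -0.0, 3.132]
wrist_force: [1.3, -0.4, 0.0]
width: 0.0006
finger_force: 0.1
p mm [ 47.7 -16. ] yaw 179.5 [0.4993 0.2539 0.0344] [ 1.3 -0.4  0. ]
```

```bash
python3 -m crank '[[1,[0,-0.02,0],[0,0,0]],[1,[0,0,-0.035],[0,0,0]],[1,[0,0,-0.035],[0,0,0]],[1,[0.0116,-0.043,0],[0,0,-2]],[1,[0.0116,-0.043,0],[0,0,-3]],[1,[0.0116,-0.043,0],[0,0,-3]],[1,[0.0116,-0.043,0],[0,0,-3]],[1,[0,0,0],[0,0,0]]]'
python3 - <<'E'
from h import *
from bench import robot,vision
o=robot.get_obs(); tf(o,"P")
for i in range(2):
    s=vision.snapshot("top"); tab(s,"A"); polar(s,"A",180)
a=s["color"][215:280,205:275,::-1]; q=vision.snapshot("scene"); np.savez("sc5.npz",**q)
b=q["color"][190:250,200:300,::-1]
f=lambda x,k:cv2.resize(x,None,fx=k,fy=k,interpolation=cv2.INTER_CUBIC)
A=f(a,5);B=f(b,4.5)
h=max(A.shape[0],B.shape[0]); pad=lambda x:cv2.copyMakeBorder(x,0,h-x.shape[0],0,0,cv2.BORDER_CONSTANT)
cv2.imwrite("pics/t5.png",np.hstack([pad(A),pad(B)])); print(h,A.shape,B.shape)
E
```

```text
time: 20.0
tool_pos: [0.4619, 0.0557, 0.1044]
ee_rot: [-3.14, -0.001, -2.964]
wrist_force: [-0.3, 1.1, 1.0]
width: 0.0005
finger_force: 0.0
p mm [34.3 29.3] yaw -169.8 [0.4619 0.0557 0.1044] [-0.3  1.1  1. ]
A n 46 tab ang 179.1 r 0.0502 [0.497  0.2703 0.0596]
A nib centroid 178.78 peak 179.0
A cliptip centroid 179.87 peak 180.0
A clipbody centroid 179.59 peak 176.5
A n 45 tab ang 179.2 r 0.0502 [0.497  0.2702 0.0599]
A nib centroid 178.82 peak 179.0
A cliptip centroid 179.79 peak 179.5
A clipbody centroid 179.56 peak 177.5
325 (325, 350, 3) (270, 450, 3)
```

View pics/t5.png

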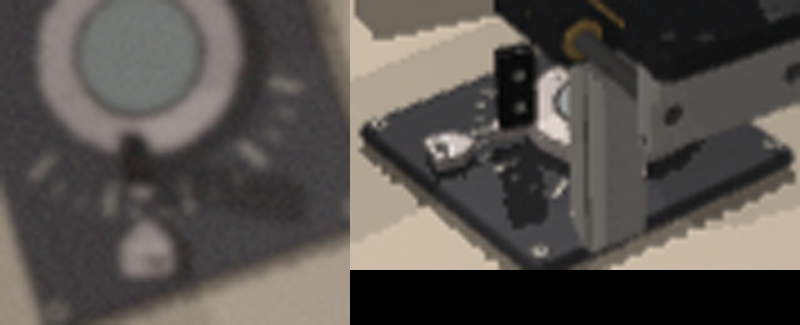

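Left: analyser nib (143,190) lies under the clip tip (148,222), and tab 179.15°, nib 178.8° and clip 179.3–179.9° agree within 1°. The analyser is done. The polariser needs one more nudge of about 1°.

```bash
python3 -m crank '[[1,[0.0137,0,0.025],[0,0,-1]],[1,[0,0,0.025],[0,0,0]],[1,[0,0,0.02],[0,0,0]],[1,[0,-0.004,0],[0,0,0]],[1,[0,-0.004,0],[0,0,0]],[1,[0,0,0],[0,0,0]],[1,[0,0,0],[0,0,0]]]'
python3 -c "
from h import *
from bench import robot
tf(robot.get_obs(),'P')"
```

```text
time: 20.85
tool_pos: [0.4521, 0.0495, 0.0359]
ee_rot: [-3.141, 0.003, -2.941]
wrist_force: [-0.4, 0.8, -0.1]
width: 0.0006
finger_force: 0.0
p mm [44.4 26. ] yaw -168.5 [0.4521 0.0495 0.0359] [-0.4  0.8 -0.1]
```

```bash
python3 -m crank '[[1,[0.003,-0.004,0],[0,0,0]],[1,[0,-0.003,0],[0,0,0]],[1,[0,-0.001,0],[0,0,0]],[1,[0,-0.001,0],[0,0,0]],[1,[0,0,0],[0,0,0]],[1,[0,0,0],[0,0,0]]]'
python3 -c "
from h import *
from bench import robot
tf(robot.get_obs(),'P')"
python3 -m crank '[[1,[0,0.02,0],[0,0,0]],[1,[0,0,-0.035],[0,0,0]],[1,[0,0,-0.035],[0,0,0]],[1,[0.005,0.045,0],[0,0,0]],[1,[0.005,0.045,0],[0,0,0]],[1,[0.005,0.045,0],[0,0,4]],[1,[0,0,0],[0,0,8]],[1,[0,0,0],[0,0,0]]]'
python3 - <<'E'
from h import *
from bench import robot,vision
o=robot.get_obs(); tf(o,"A")
for i in range(2):
    s=vision.snapshot("top"); tab(s,"P"); polar(s,"P",190.5)
E
```

```text
time: 21.45
tool_pos: [0.4498, 0.04, 0.0345]
ee_rot: [3.141, 0.0, -2.941]
wrist_force: [-0.1, 0.8, 0.8]
width: 0.0005
finger_force: 0.4
p mm [48.6 17.1] yaw -168.5 [0.4498 0.04   0.0345] [-0.1  0.8  0.8]
time: 22.25
tool_pos: [0.4037, 0.1898, 0.1044]
ee_rot: [-3.141, 0.0, 3.136]
wrist_force: [0.3, 0.1, -0.8]
width: 0.0005
finger_force: 0.0
p mm [143.  -80.5] yaw 179.7 [0.4037 0.1898 0.1044] [ 0.3  0.1 -0.8]
P n 48 tab ang -168.8 r 0.0497 [0.452  0.0232 0.0595]
P nib centroid 191.6 peak 192.00000000000003
P cliptip centroid 191.35 peak 191.5
P clipbody centroid 190.87 peak 187.5
P n 48 tab ang -168.9 r 0.0497 [0.452  0.0233 0.0596]
P nib centroid 191.77 peak 191.5
P cliptip centroid 191.37 peak 191.5
P clipbody centroid 190.86 peak 187.5
```

The polariser tab reads 191.15° and its clip 191.2°. Both mounts are set and the arm is clear, so I'm handing in.

```bash
python3 -c "
from bench import robot
print(robot.close_job())"
```

```text
the job is handed in; nothing more can be done
None
```

Both levers are set, each nib within about 1° of its clip tip by the last camera readings (polariser 191.2° against 191.2°, analyser 179.2° against about 179.5°), and the job was handed in at about 22 s with the arm clear.

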